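# Mount the flywheel disc on the rotation apparatus

### The arm

A 6-joint arm with a two-finger parallel gripper is mounted at the origin on the work surface. World frame = base frame: x ahead of the robot, y to its left, z up, the work surface at z = 0. Lengths are in mm, angles in rad, forces in N, time in s.
With the tool pointing down it reaches from about 350 to 975 mm from the base axis. Payload 7.1 kg.
Tool frame: the origin (TCP) lies midway between the tips of the shut fingers; the grasp point (between the pads) lies 19 mm behind it (ctrl.hold_point_z is the distance from the TCP to the grasp point, in mm); x points along the fingers, y is the direction in which the jaws open and shut, and the axes are right-handed (so a half turn about x gives the same grasp; the last joint's range is limited). The gripper opens to 88 mm and grips with 3 to 60 N. Pads are 20 mm wide; open, the fingers measure 115 mm over their backs; the gripper's body (75 mm by 178 mm) begins 61 mm behind the grasp point.
Start: joints at [-1.186, 0.423, 1.63, -0, 1.089, -0.019], TCP at [245.588, -574.71, 222.675] pointing down, gripper open.
Joint ranges: [-3, 3], [-0.9, 2.11], [0.09, 2.58], [-1.31, 4.45], [0.11, 2.69], [-2.54, 2.54]. Speed limits (rad/s): [2.39, 2.39, 3.01, 3.14, 3.14, 3.14].

### API

Orientations are given as a rotation vector (axis times angle).
In Python, from workcell import ctrl, get_image, calibration gives the robot as it stands.
- The arm moves only by the tool move_arm, never from a script. Its argument "rows" is a list of rows, each a list of 5 numbers: the shift along the world's x, y, z in mm, then the turn about the world's z in rad, then the closure, from -1 (fully open) to 1 (shut). In form: [[tx, ty, tz, roll, jaw], ...]. A call has 1 to 12 rows; each row is the pose to reach, as a shift and turn from the pose measured when the call began; what a row does not reach only later rows make up. A row lasts 1/8 s, in which the tool goes at most 62.5 mm and 10.7 degrees, less where a joint would pass 70% of its speed; a pose out of reach is approached as far as the arm can. A call with a gripper value outside its range is refused whole. The fingers move at their own pace and stop on an object; the grip force is fixed at half the most. Time passes only in rows, so rows that repeat a pose let the fingers close. It gives the time, the measured TCP pose, the force and the opening at its end, in the units of the state.
- ctrl.get_obs(): the state, without advancing time (a new reading comes with each control period).
- get_image(name): name is "scene" or "top" or "wrist"; returns the picture (420x560x3 uint8, blue, green, red); there is no depth.
- calibration(name): a dict with "fx", "fy", "cx", "cy" (pixels), "D" ([k1, k2, p1, p2, k3] as OpenCV has them; the pictures are not rectified), "view" (4x4, takes a point from world to camera coordinates); the wrist camera has in their place "T_tool_cam" (4x4, takes a point from camera to tool coordinates, whose origin is the TCP and whose axes are the tool frame's). Camera axes: x right, y up, looking along -z (the intrinsics and any distortion apply to the point x, -y, -z); pixel columns grow to the right and rows downward; lengths in mm; the calibration is good to about 2 mm. A picture is of the moment at which its call begins: read the wrist's pose just before it. calibration takes no time and is no camera call.
- ctrl.close_job(): hands the job in, once; it reports no verdict.
The state is a dict: "t": time; "qpos": joint angles; "qvel": joint speeds; "joint_torque": joint torques, N m; "ee_pos": TCP position; "orientation": TCP orientation; "ft_force": force on the tool from outside, world axes, zero at the start; "moment": the same for the moment, N m; "width": finger opening in mm.
Only numpy, scipy, OpenCV 4.12 (cv2) and the standard library are available. Lean on these libraries where they do the work, as an engineer would, in place of code of your own. Each camera call takes 0.05 s, during which the arm holds its last target.

### The job

Mount the loose aluminium flywheel disc on the lab's rotation apparatus: slip its bore over the spindle, turn it until its four holes match the four studs of the turntable, and slide it down until it lies flush. Then put the steel collar on the spindle so that it rests on the disc's boss. Work gently: never push or drop the disc or the collar on the apparatus with more than about 40 N (four kilos), leave the other things where they are, and let go of everything at the end.

Things in the scene. Friction and masses are not known exactly. Their poses are not given: they have to be found in the camera images.
- apparatus: Rotation apparatus, fixed to the bench: round grey casing, diameter 164 mm, 46 mm high, carrying a steel turntable of diameter 132 mm, its flat top 66 mm above the bench. Origin: centre of the underside, on the vertical spindle axis. The turntable is held by a stiff brake (3 Nm) at an angle that differs each time and is NOT measured: this yaw says nothing of the studs; find them by eye or feel.
- seat (a point): On the spindle axis at the turntable's flat top, where the centre of the disc's underside must come to rest. Round it four equal steel studs (diameter 8 mm, 12 mm high, 1 mm chamfer on top) stand on the turntable at the corners of a 60 mm square, 42.4 mm from the axis, at an unmeasured angle; the pattern repeats every 90 degrees.
- disc: Aluminium disc, 0.45 kg: plate of diameter 142 mm, 8 mm thick (its outer 22 mm a raised rim, 10 mm), with a square boss 36 x 36 mm, 34 mm high, on its centre (top 42 mm up), lying boss up on the bench. Origin: centre of the underside, z up, x and y square to the boss's sides. 13.4 mm bore through all; four 10 mm through holes at x = +-30, y = +-30 mm. Any quarter turn fits.
- collar: Loose plain steel collar: outer diameter 32 mm, bore 13.6 mm, 26 mm high, about 0.09 kg, standing on the bench. Origin: centre of the underside, z up along the bore. On top of the boss its underside is 42 mm above the disc's underside, and the spindle's tip ends 4 mm below its top.
- ring_weight: Bystander, leave it: brass ring, diameter 60 mm, bore 34 mm, 16 mm high, on the bench. Origin: centre of the underside.
- light_gate: Bystander, leave it: grey forked light gate, 70 x 50 mm, 64 mm high, on the bench. Origin: centre of the underside.
- boss_head: Bystander, leave it: aluminium clamp boss, about 75 x 30 mm, 30 mm high, on the bench. Origin: under the middle of its block.
- screwdriver: Bystander, leave it: screwdriver 170 mm long lying on the bench.
- parts_tray: Bystander, leave it: open grey tray 90 x 100 mm, 30 mm high. Origin: centre of the underside.
- slotted_weight: Bystander, leave it: dark steel cylinder, diameter 36 mm, 30 mm high. Origin: centre of the underside.
- timer: Bystander, leave it: black hand timer case 90 x 60 mm, 28 mm high. Origin: centre of the underside.
- spindle_tip (a point): Tip of the turntable's central steel spindle, 64 mm above the turntable's top, 130 mm above the bench. Diameter 12 mm; the last 6 mm are a cone narrowing to 4 mm.
Not all that is in view belongs to the job. Leave any purple look-alike of the collar alone.

How it is judged:
By the outcome, as a careful person would: the job done as asked, in the order asked, and still so for the second after the job is handed in, with the robot touching nothing.
It also fails if it takes over 72 s, if anything falls off the work surface, if the arm or the gripper's body presses on something with over 40 N, if the wrist force passes 120 N, or if a joint passes its speed limit or range.

## Working session

There is one attempt and no reset: what is moved stays moved. The work goes in short steps, Python scripts to look and compute and a tool call to move; the robot and the scene stay as the last step left them, time stands still between calls to the robot, and variables do not carry over. Pictures are saved under pics/ and viewed, and the job is handed in when it is done.

Besides the shell and the picture viewer there is one more tool, called after ">>>" as name(argument=value, ...), one argument or row to a line, values as JSON. move_arm: Moves the arm, as the interface text tells. Its arguments: {"type":"object","properties":{"rows":{"type":"array"}},"required":["rows"]}

```bash
mkdir -p pics; ls; python3 - <<'E'
from workcell import ctrl,get_image,calibration
import cv2,numpy as np
for n in("scene","top","wrist"):
    c=calibration(n); print(n,{k:(np.round(v,4).tolist()) for k,v in c.items()})
    cv2.imwrite(f"pics/{n}0.png",get_image(n))
print(ctrl.get_obs(),ctrl.hold_point_z)
E
```

```text
pics
scene {'fx': 492.0874, 'fy': 492.0874, 'cx': 276.2668, 'cy': 210.6785, 'D': [-0.0946, 0.0, 0.0, 0.0, 0.0], 'view': [[0.0373, 0.9993, -0.0064, -27.9269], [-0.5883, 0.0271, 0.8082, 224.4969], [0.8078, -0.0263, 0.5889, -1668.4814], [0.0, 0.0, 0.0, 1.0]]}
top {'fx': 474.3889, 'fy': 474.3889, 'cx': 287.8493, 'cy': 217.408, 'D': [-0.0715, 0.0, 0.0, 0.0, 0.0], 'view': [[-0.0185, -0.9998, 0.0051, 14.9222], [0.9777, -0.0171, 0.2093, -535.7348], [-0.2092, 0.0088, 0.9778, -1072.5557], [0.0, 0.0, 0.0, 1.0]]}
wrist {'fx': 313.4737, 'fy': 313.4737, 'cx': 284.3185, 'cy': 209.4596, 'D': [-0.0303, 0.0, 0.0, 0.0, 0.0], 'T_tool_cam': [[-0.0002, 0.2578, -0.9662, -161.1921], [1.0, -0.0013, -0.0005, 0.5296], [-0.0014, -0.9662, -0.2578, -71.1713], [0.0, 0.0, 0.0, 1.0]]}
{'t': 0.15, 'qpos': array([-1.18601133e+00,  4.23694405e-01,  1.63048522e+00, -8.14026117e-06,
        1.08858574e+00, -1.89954833e-02]), 'qvel': array([ 7.29828098e-06, -2.74991746e-03, -3.95210219e-03,  7.20659150e-04,
        1.25032974e-03,  9.18157432e-04]), 'joint_torque': array([ 3.17209469e-06, -5.44982851e+01, -2.73919970e+01,  6.43984973e-02,
        2.05236854e-02, -8.91015952e-05]), 'ee_pos': array([ 245.42811893, -574.34068832,  222.07357567]), 'orientation': array([ 1.99964052,  0.41050945, -2.00009038]), 'ft_force': array([-0.12629633,  0.10344722, -0.01038203]), 'moment': array([-0.01641442,  0.02817614,  0.03654992]), 'width': 87.68027106389785} 18.700000000000003
```

View pics/scene0.png

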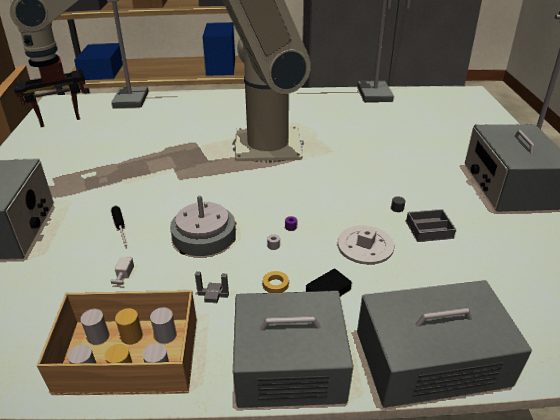

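View pics/top0.png

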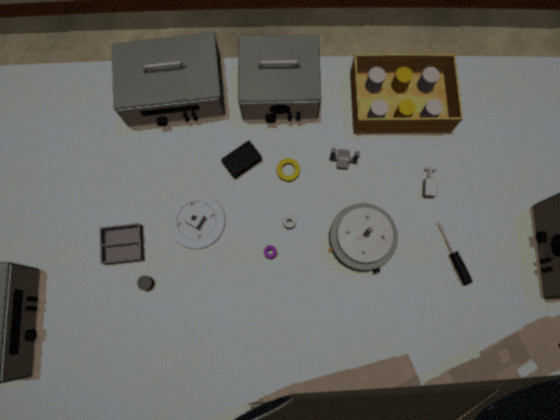

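View pics/wrist0.png

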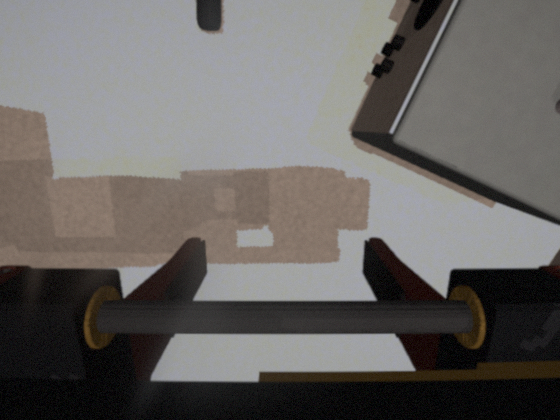

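```bash
cat > h.py <<'E'
from workcell import ctrl,get_image,calibration
import cv2,numpy as np
from scipy.spatial.transform import Rotation as R
def cam(name,obs=None):
    c=calibration(name)
    if name=="wrist":
        o=obs or ctrl.get_obs(); T=np.eye(4); T[:3,:3]=R.from_rotvec(o["orientation"]).as_matrix(); T[:3,3]=o["ee_pos"]
        V=np.linalg.inv(T@np.array(c["T_tool_cam"]))
    else: V=np.array(c["view"])
    K=np.array([[c["fx"],0,c["cx"]],[0,c["fy"],c["cy"]],[0,0,1.]])
    return K,np.array(c["D"],float),V
def ray(cm,px):
    K,D,V=cm
    p=cv2.undistortPoints(np.array(px,float).reshape(-1,1,2),K,D).reshape(-1,2)
    d=np.c_[p[:,0],-p[:,1],-np.ones(len(p))]@V[:3,:3]
    o=-V[:3,:3].T@V[:3,3]
    return o,d/np.linalg.norm(d,axis=1)[:,None]
def onz(cm,px,z):
    o,d=ray(cm,px); return o+d*((z-o[2])/d[:,2])[:,None]
def tri(cms,pxs):
    A=np.zeros((3,3));b=np.zeros(3);L=[]
    for c,p in zip(cms,pxs):
        o,d=ray(c,[p]);M=np.eye(3)-np.outer(d[0],d[0]);A+=M;b+=M@o;L.append((M,o))
    x=np.linalg.solve(A,b); return x,[np.linalg.norm(M@(x-o)) for M,o in L]
def proj(cm,P):
    K,D,V=cm; P=np.atleast_2d(P); q=P@V[:3,:3].T+V[:3,3]; q=q*[1,-1,-1]
    return cv2.projectPoints(q,np.zeros(3),np.zeros(3),K,D)[0].reshape(-1,2)
def yaw(o): # direction of tool y (jaws) and z in world
    M=R.from_rotvec(o["orientation"]).as_matrix(); return M
E
python3 - <<'E'
from h import *
s=cv2.imread("pics/scene0.png");t=cv2.imread("pics/top0.png")
cs,ct=cam("scene"),cam("top")
for n,p,q in (("spindletip",(200,198),(369,230)),("collar top",(274,239),(289,220)),("purple",(291,220),(270,252)),("bossc",(367,236),(196,218))):
    print(n,tri([cs,ct],[p,q]))
print("disc",onz(ct,[(197,220)],10),"turnt",onz(ct,[(364,236)],66))
print(np.round(yaw(ctrl.get_obs()),3))
a=cv2.resize(t[180:280,150:310],None,fx=5,fy=5,interpolation=cv2.INTER_CUBIC)
cv2.imwrite("pics/topc.png",a)
a=cv2.resize(s[185:275,160:300],None,fx=5,fy=5,interpolation=cv2.INTER_CUBIC)
cv2.imwrite("pics/scc.png",a)
E
```

```text
spindletip (array([ 489.88724179, -175.05797225,  122.82915863]), [np.float64(0.371331452970795), np.float64(0.37133145297081704)])
collar top (array([536.07938037,   2.3995755 ,  25.39689675]), [np.float64(0.09719614329847288), np.float64(0.09719614329847281)])
purple (array([458.27851175,  49.58950798,  24.00079013]), [np.float64(0.054210578979387226), np.float64(0.05421057897939764)])
bossc (array([543.85477356, 230.95837242,  32.30306252]), [np.float64(2.1009684664976462), np.float64(2.100968466497586)])
disc [[543.25601264 230.44732699  10.        ]] turnt [[ 486.1816351  -172.51878313   66.        ]]
[[-0.     0.393 -0.92 ]
 [ 0.001 -0.92  -0.393]
 [-1.    -0.001 -0.   ]]
```

View pics/topc.png

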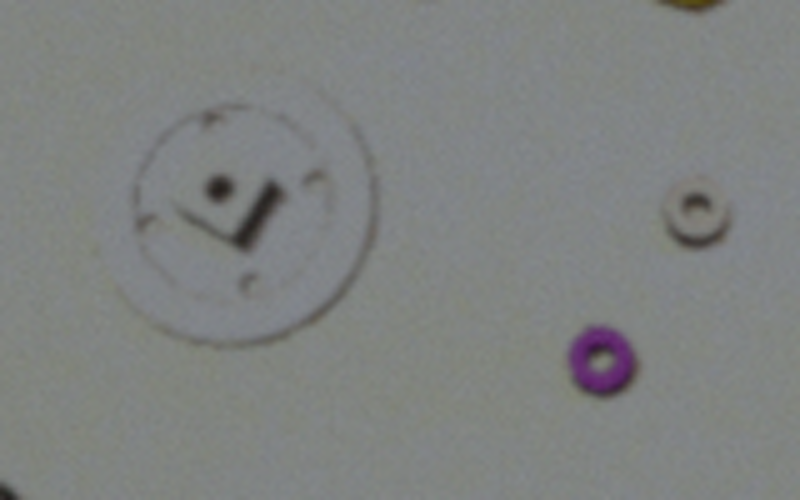

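View pics/scc.png

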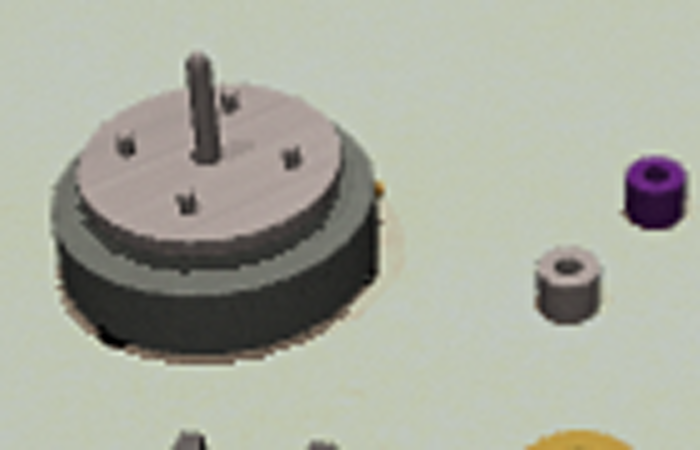

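```bash
python3 - <<'E'
from h import *
ct,cs=cam("top"),cam("scene")
H=np.array([(212,120),(316,180),(248,284),(148,222)])/5+[150,180]-0.4
P=onz(ct,H,8)[:,:2]; print(np.round(P,1),P.mean(0))
d=P-P.mean(0); print(np.linalg.norm(d,axis=1),np.degrees(np.arctan2(d[:,1],d[:,0]))%90)
S=np.array([(231,97),(292,152),(187,197),(125,141)])/5+[160,185]-0.4
P=onz(cs,S,78)[:,:2]; print(np.round(P,1),P.mean(0))
d=P-P.mean(0); print(np.linalg.norm(d,axis=1),np.degrees(np.arctan2(d[:,1],d[:,0]))%90)
E
```

```text
[[585.9 244.3]
 [554.2 191.6]
 [502.2 224.5]
 [534.3 275. ]] [544.14852697 233.85987063]
[43.0389994  43.45657471 42.96481936 42.33754746] [14.07293539 13.36067077 12.58175464 13.46193174]
[[ 452.1 -168.3]
 [ 500.8 -134.3]
 [ 535.  -183.1]
 [ 487.7 -218.4]] [ 493.89767271 -176.04018882]
[42.53505923 42.27736963 41.74970819 42.85043919] [79.52599226 80.66548266 80.28140042 81.70564808]
```

>>> move_arm(
  rows=[
    [123,200,40,0.11,-1],
    [245,399,40,0.216,-1],
    [245,399,40,0.216,-1],
    [245,399,40,0.216,-1],
    [245,399,40,0.216,-1],
    [245,399,40,0.216,-1],
    [245,399,40,0.216,-1],
    [245,399,40,0.216,-1],
    [245,399,40,0.216,-1],
    [245,399,40,0.216,-1],
    [245,399,40,0.216,-1],
  ],
)

```text
t: 1.52
ee_pos: [489.7, -176.3, 261.9]
orientation: [1.867, 0.598, -1.869]
ft_force: [0.1, -0.2, -0.3]
width: 87.7
```

```bash
cat > snap.py <<'E'
import sys,pickle
from h import *
n=sys.argv[1]; o=ctrl.get_obs(); im=get_image("wrist"); cv2.imwrite(f"pics/{n}.png",im); pickle.dump(o,open(f"{n}.pkl","wb"))
M=yaw(o);print(o["t"],o["ee_pos"].round(1),"yaw",np.degrees(np.arctan2(M[1,1],M[0,1])).round(2),o["qpos"].round(2),o["ft_force"].round(1),o["width"])
E
python3 snap.py w1
```

```text
1.525 [ 489.7 -176.3  261.9] yaw -54.58 [-0.37  0.22  1.82  0.    1.1   0.58] [ 0.1 -0.2 -0.3] 87.73616729719215
```

View pics/w1.png

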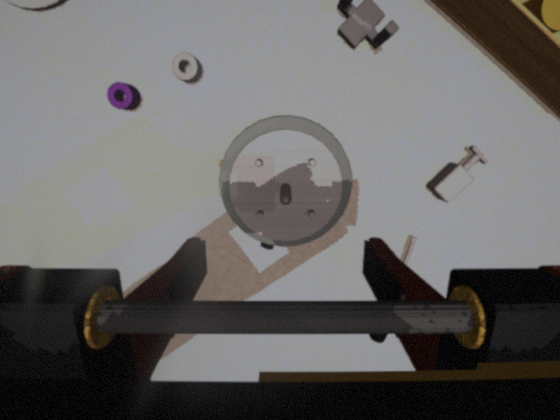

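```bash
python3 - <<'E'
import cv2
a=cv2.imread("pics/w1.png")[108:252,212:362]
a=cv2.convertScaleAbs(a,alpha=1.5)
cv2.imwrite("pics/w1c.png",cv2.resize(a,None,fx=4,fy=4,interpolation=cv2.INTER_CUBIC))
E
```

```text
(no output)
```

View pics/w1c.png

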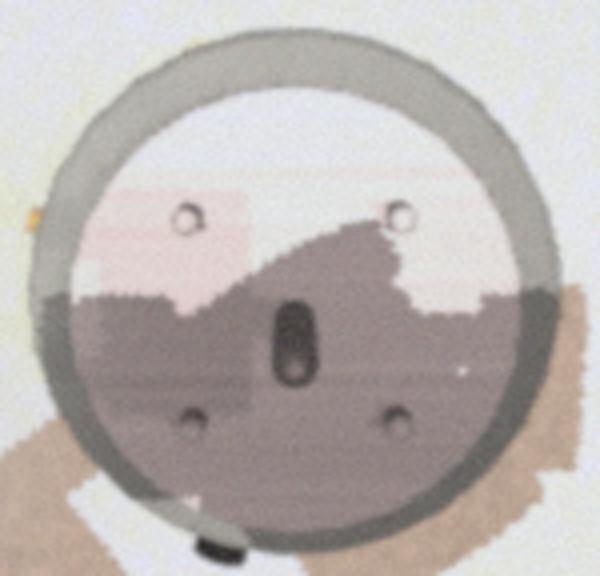

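```bash
cat > st.py <<'E'
import sys,pickle
from h import *
o=pickle.load(open("w1.pkl","rb"));cw=cam("wrist",o)
off=np.array([212,108]);
f=lambda x,y:(np.array([x,y])+.5)/4-.5+off
tops=[f(186,218),f(401,216),f(398,424),f(190,424)]
P=onz(cw,tops,78)[:,:2];print(P.round(1),P.mean(0).round(2))
d=P-P.mean(0);print(np.linalg.norm(d,axis=1),np.degrees(np.arctan2(d[:,1],d[:,0]))%90)
print("tip z130",onz(cw,[f(296,370)],130),"base",onz(cw,[f(296,312)],66))
cs,ct=cam("scene"),cam("top")
print(tri([cs,ct,cw],[(199.6,196.5),(368.7,231),f(296,370)]))
# turntable + casing ellipse
print(onz(cw,[f(295,88),f(297,530),f(70,290),f(520,290)],66),onz(cw,[f(295,30),f(297,552),f(30,290),f(562,290)],46))
im=cv2.imread("pics/w1.png");
for i,t in enumerate(tops):
    x,y=int(t[0]),int(t[1]);c=im[y-12:y+13,x-12:x+13]
    c=cv2.normalize(c,None,0,255,cv2.NORM_MINMAX);tops[i]=cv2.resize(c,(300,300),interpolation=cv2.INTER_CUBIC)
cv2.imwrite("pics/st.png",np.vstack([np.hstack(tops[:2]),np.hstack([tops[3],tops[2]])]))
E
python3 st.py
```

```text
[[ 499.9 -134.5]
 [ 534.6 -182.1]
 [ 486.7 -216.9]
 [ 452.1 -168.5]] [ 493.34 -175.5 ]
[41.52108882 41.7859722  41.90969047 41.79687512] [80.85686091 80.85959342 80.86932215 80.32688558]
tip z130 [[ 492.52628347 -176.69103011  130.        ]] base [[ 494.35815811 -175.59097645   66.        ]]
(array([ 489.15018902, -175.68851183,  125.46873626]), [np.float64(1.2318285458781868), np.float64(2.9515533121916606), np.float64(2.9884666003314933)])
[[ 545.34614454 -138.80248992   66.        ]
 [ 440.07063008 -214.77405994   66.        ]
 [ 461.80632504 -118.86623705   66.        ]
 [ 537.06404267 -224.31890254   66.        ]] [[ 558.4485297  -129.48730142   46.        ]
 [ 427.89669653 -223.56579285   46.        ]
 [ 449.89095639 -107.97688739   46.        ]
 [ 543.88245629 -239.67843448   46.        ]]
```

View pics/st.png

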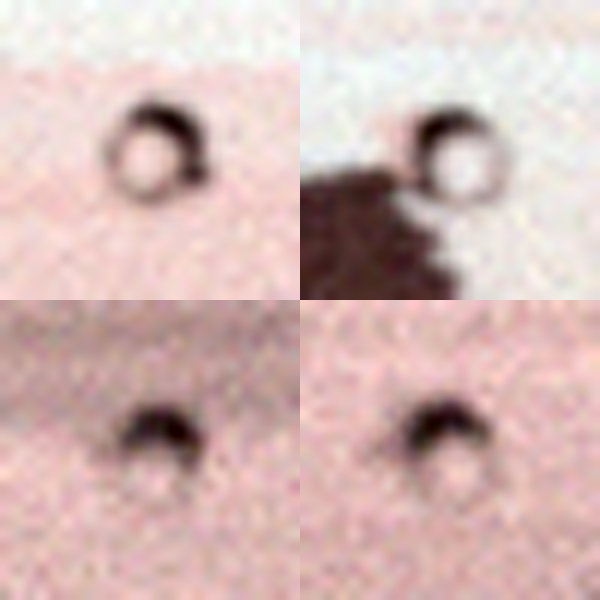

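```bash
python3 - <<'E'
from h import *;import pickle
cw=cam("wrist",pickle.load(open("w1.pkl","rb")))
off=np.array([212,108]);f=lambda x,y:(np.array([x,y])+.5)/4-.5+off
A=[((186,218),(147,163)),((401,216),(165,163)),((398,424),(162,175)),((190,424),(157,178))]
px=[f(*a).astype(int)+(np.array(b)-150)/12 for a,b in A]
P=onz(cw,px,78)[:,:2];print(np.round(px,1),P.round(1),P.mean(0).round(2))
d=P-P.mean(0);print(np.linalg.norm(d,axis=1),np.degrees(np.arctan2(d[:,1],d[:,0]))%90)
E
```

```text
[[257.8 163.1]
 [312.2 162.1]
 [312.  215.1]
 [259.6 215.3]] [[ 498.8 -134.8]
 [ 534.4 -182.8]
 [ 485.9 -218.7]
 [ 450.8 -170.1]] [ 492.47 -176.58]
[42.29770377 42.41005424 42.66665091 42.22273195] [81.35820179 81.60383548 81.10662038 81.10482462]
```

>>> move_arm(
  rows=[
    [54,409,-40,0.4,-1],
    [54,409,-40,0.4,-1],
    [54,409,-40,0.4,-1],
    [54,409,-40,0.4,-1],
    [54,409,-40,0.4,-1],
    [54,409,-40,0.4,-1],
    [54,409,-40,0.4,-1],
    [54,409,-40,0.4,-1],
    [54,409,-40,0.4,-1],
    [54,409,-40,0.4,-1],
  ],
)

```text
t: 2.82
ee_pos: [543.9, 231.1, 222.1]
orientation: [1.604, 0.895, -1.606]
ft_force: [-0.8, -0.6, -0.5]
width: 87.7
```

```bash
python3 snap.py w2; python3 - <<'E'
import cv2
a=cv2.imread("pics/w2.png")[80:280,180:400]
cv2.imwrite("pics/w2c.png",cv2.resize(cv2.convertScaleAbs(a,alpha=1.2),None,fx=3,fy=3,interpolation=cv2.INTER_CUBIC))
E
```

```text
2.825 [543.9 231.1 222.1] yaw -31.78 [0.38 0.37 1.71 0.   1.06 0.94] [-0.8 -0.6 -0.5] 87.72218729493737
```

View pics/w2c.png

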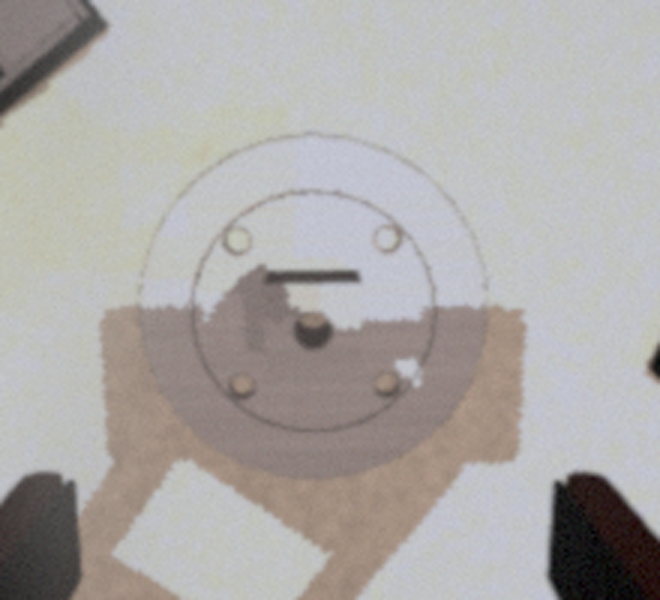

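```bash
python3 - <<'E'
from h import *;import pickle
cw=cam("wrist",pickle.load(open("w2.pkl","rb")));ct=cam("top");cs=cam("scene")
off=np.array([180,80]);f=lambda x,y:(np.array([x,y])+.5)/3-.5+off
px=[f(*p) for p in((237,240),(388,238),(387,384),(241,385))]
P=onz(cw,px,8)[:,:2];print(P.round(1),P.mean(0).round(2))
d=P-P.mean(0);print(np.linalg.norm(d,axis=1),np.degrees(np.arctan2(d[:,1],d[:,0]))%90)
print("bore",onz(cw,[f(313,331)],42),"edge",onz(cw,[f(267,275),f(359,275)],42),onz(cw,[f(140,300),f(487,300),f(312,132),f(312,478)],10))
b=(np.array((218,188))+.5)/5-.5+[150,180]
print("bore tri",tri([cw,ct],[f(313,331),b]),ctrl.get_obs()["ee_pos"])
E
```

```text
[[535.3 273.7]
 [586.6 242.9]
 [555.9 191.7]
 [504.4 222.9]] [545.56 232.81]
[42.1807431  42.31782731 42.43234178 42.32170277] [14.08293921 13.8551568  14.08581185 13.5145508 ]
bore [[545.29773456 232.41335086  42.        ]] edge [[541.96536177 258.86901227  42.        ]
 [570.45557106 241.28038715  42.        ]] [[489.439779   274.21179209  10.        ]
 [607.88433312 201.09599188  10.        ]
 [582.39673753 293.32049272  10.        ]
 [508.3092874  173.5038041   10.        ]]
bore tri (array([544.44443955, 233.1332981 ,  41.81153518]), [np.float64(1.1215989917008766), np.float64(1.121598991700664)]) [543.94371337 231.20494261 222.15001665]
```

>>> move_arm(
  rows=[
    [1.5,1.5,-60,0.012,-1],
    [1.5,1.5,-120,0.012,-1],
    [1.5,1.5,-180,0.012,-1],
    [1.5,1.5,-206,0.012,-1],
    [1.5,1.5,-206,0.012,-1],
    [1.5,1.5,-206,0.012,-1],
    [1.5,1.5,-206,0.012,-1],
  ],
)

```text
t: 3.75
ee_pos: [546.8, 233.0, 18.0]
orientation: [1.599, 0.902, -1.595]
ft_force: [-0.1, 0.3, 0.2]
width: 87.7
```

>>> move_arm(
  rows=[
    [0,0,0,0,1],
    [0,0,0,0,1],
    [0,0,0,0,1],
    [0,0,0,0,1],
    [0,0,0,0,1],
    [0,0,0,0,1],
  ],
)

```text
t: 4.5
ee_pos: [546.3, 233.1, 17.9]
orientation: [1.598, 0.902, -1.596]
ft_force: [-2.3, 1.0, 1.1]
width: 35.7
```

>>> move_arm(
  rows=[
    [0,0,25,0,1],
    [0,0,50,0,1],
    [0,0,85,0,1],
    [0,0,120,0,1],
    [0,0,140,0,1],
    [0,0,140,0,1],
  ],
)

```text
t: 5.25
ee_pos: [546.9, 233.2, 158.7]
orientation: [1.6, 0.902, -1.594]
ft_force: [1.0, 0.1, -4.4]
width: 35.7
```

```bash
python3 snap.py w3
```

```text
5.25 [546.9 233.2 158.7] yaw -31.12 [0.38 0.46 1.75 0.   0.93 0.92] [ 1.   0.1 -4.4] 35.704299986470915
```

View pics/w3.png

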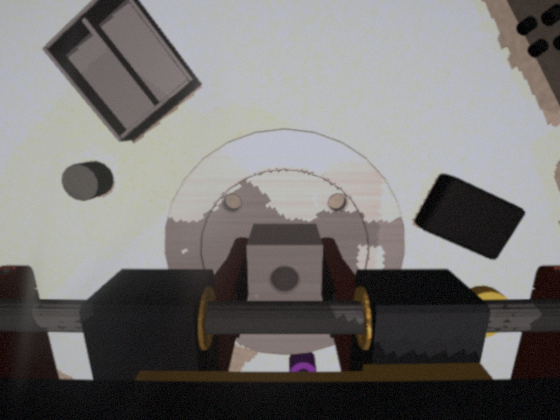

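```bash
python3 - <<'E'
from h import *;import pickle
o=pickle.load(open("w3.pkl","rb"));cw=cam("wrist",o)
im=cv2.imread("pics/w3.png")
out=[]
for x,y,r in((233,202,14),(338,201,14),(285,278,22)):
    c=cv2.normalize(im[y-r:y+r+1,x-r:x+r+1],None,0,255,cv2.NORM_MINMAX);out.append(cv2.resize(c,(264,264),interpolation=cv2.INTER_CUBIC))
cv2.imwrite("pics/w3c.png",np.hstack(out))
P=onz(cw,[(233,202),(338,201)],148.7);d=P[1]-P[0]
print(P.round(1),np.linalg.norm(d),np.degrees(np.arctan2(d[1],d[0])),"bore",onz(cw,[(285,278)],182.7))
E
```

```text
[[538.2 272.7 148.7]
 [589.1 242.7 148.7]] 59.0461689098676 -30.491607979959774 bore [[547.94395366 232.3185895  182.7       ]]
```

View pics/w3c.png

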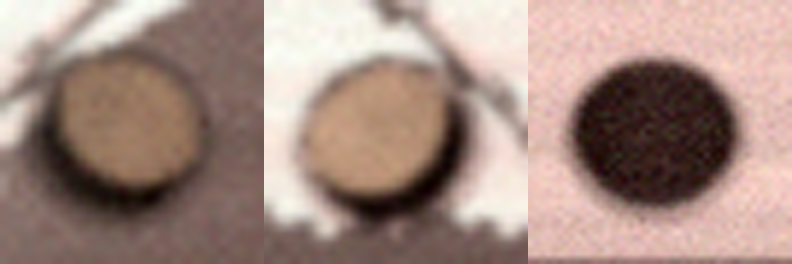

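>>> move_arm(
  rows=[
    [-7,-50,2,-0.05,1],
    [-14,-105,2,-0.1,1],
    [-21,-160,2,-0.17,1],
    [-28,-215,2,-0.24,1],
    [-35,-270,2,-0.31,1],
    [-43,-325,2,-0.37,1],
    [-50,-380,2,-0.398,1],
    [-53.6,-409.8,2,-0.398,1],
    [-53.6,-409.8,2,-0.398,1],
    [-53.6,-409.8,2,-0.398,1],
    [-53.6,-409.8,2,-0.398,1],
  ],
)

```text
t: 6.68
ee_pos: [492.1, -175.8, 158.9]
orientation: [1.861, 0.609, -1.86]
ft_force: [0.2, -0.1, -5.5]
width: 35.8
```

```bash
python3 snap.py w4;  python3 - <<'E'
from h import *
cv2.imwrite("pics/s4.png",cv2.resize(get_image("scene")[120:280,130:290],None,fx=3.5,fy=3.5,interpolation=cv2.INTER_CUBIC))
a=cv2.imread("pics/w4.png")[110:350,150:430]
cv2.imwrite("pics/w4c.png",cv2.resize(a,None,fx=2.5,fy=2.5,interpolation=cv2.INTER_CUBIC))
E
```

```text
6.675 [ 492.1 -175.8  158.9] yaw -53.85 [-0.37  0.36  1.9   0.    0.88  0.57] [ 0.2 -0.1 -5.5] 35.8223545296553
```

View pics/w4c.png

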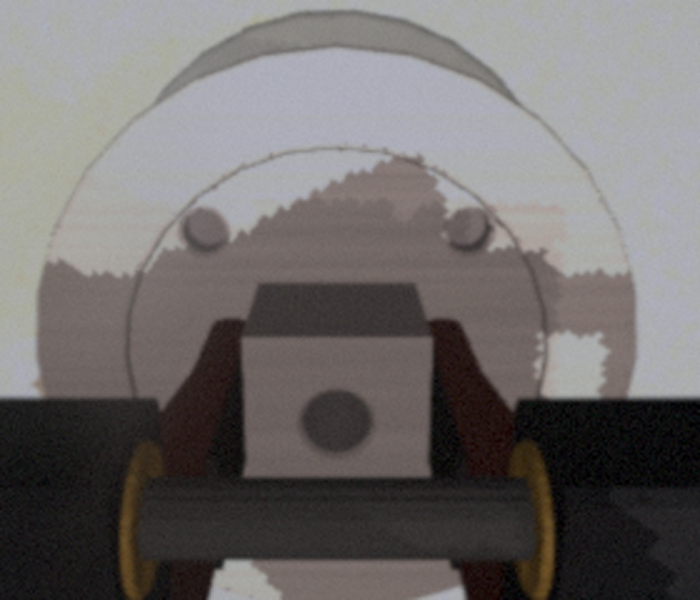

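View pics/s4.png

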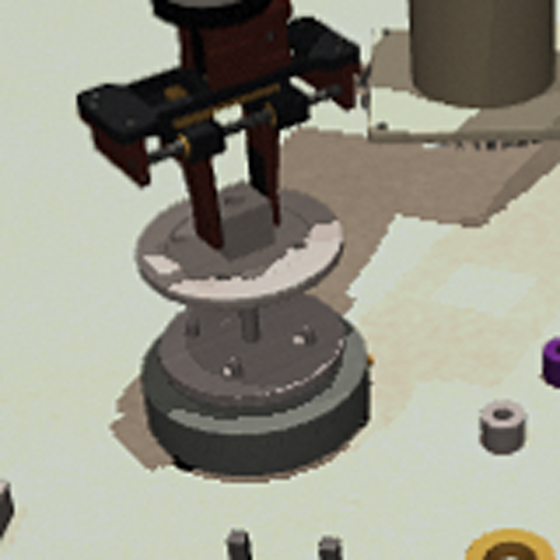

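>>> move_arm(
  rows=[
    [1.2,-0.8,0,0,1],
    [1.2,-0.8,-4,0,1],
    [1.2,-0.8,-8,0,1],
    [1.2,-0.8,-10,0,1],
    [1.2,-0.8,-12,0,1],
    [1.2,-0.8,-12,0,1],
  ],
)

```text
t: 7.52
ee_pos: [493.5, -176.8, 147.1]
orientation: [1.861, 0.608, -1.859]
ft_force: [-0.2, 0.6, -5.5]
width: 35.9
```

```bash
python3 snap.py w5;  python3 - <<'E'
from h import *
a=cv2.imread("pics/w5.png")[110:350,150:430]
cv2.imwrite("pics/w5c.png",cv2.resize(cv2.convertScaleAbs(a,alpha=1.6),None,fx=2.5,fy=2.5,interpolation=cv2.INTER_CUBIC))
E
```

```text
7.525 [ 493.5 -176.8  147.1] yaw -53.84 [-0.37  0.38  1.91  0.    0.85  0.57] [-0.2  0.6 -5.5] 35.87727944075006
```

View pics/w5c.png

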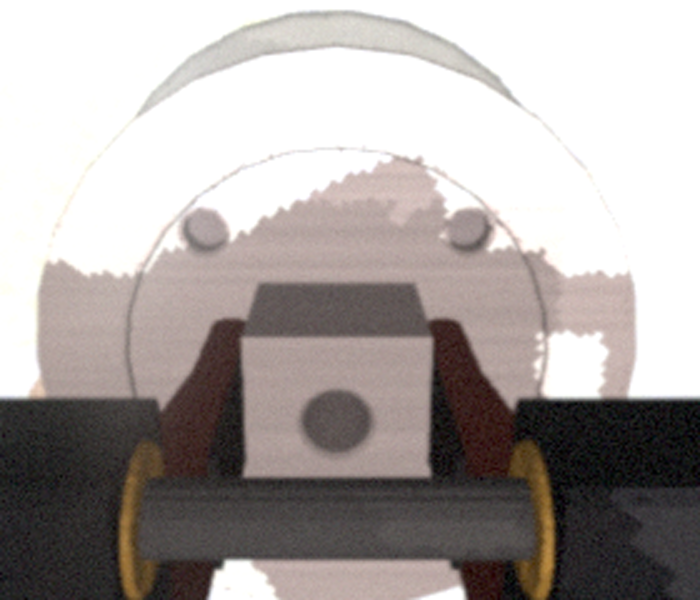

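>>> move_arm(
  rows=[
    [0,0,-1.5,0,1],
    [0,0,-3,0,1],
    [0,0,-3,0,1],
  ],
)

```text
t: 7.95
ee_pos: [493.5, -176.7, 144.0]
orientation: [1.861, 0.608, -1.859]
ft_force: [-0.4, -0.4, -5.0]
width: 35.8
```

>>> move_arm(
  rows=[
    [0,0,-1.5,0,1],
    [0,0,-3,0,1],
    [0,0,-3,0,1],
  ],
)

```text
t: 8.32
ee_pos: [493.1, -176.5, 140.8]
orientation: [1.86, 0.609, -1.86]
ft_force: [-1.0, 1.8, -4.6]
width: 36.0
```

>>> move_arm(
  rows=[
    [-0.3,0.4,-1.5,0,1],
    [-0.3,0.4,-3,0,1],
    [-0.3,0.4,-3,0,1],
  ],
)

```text
t: 8.7
ee_pos: [492.9, -176.2, 137.7]
orientation: [1.86, 0.609, -1.86]
ft_force: [0.3, -1.1, -5.3]
width: 35.8
```

```bash
python3 -c "
from h import *
o=ctrl.get_obs();print(o['ee_pos'],o['ft_force'],o['moment'])"
```

```text
[ 492.92400148 -176.18598683  137.67718031] [ 0.26028539 -1.07798397 -5.27018225] [-0.02844681 -0.0473712  -0.01142873]
```

>>> move_arm(
  rows=[
    [0,0,-4,0,1],
    [0,0,-8,0,1],
    [0,0,-12,0,1],
    [0,0,-12,0,1],
  ],
)

```text
t: 9.2
ee_pos: [492.7, -176.1, 125.2]
orientation: [1.86, 0.609, -1.861]
ft_force: [-0.7, 0.7, -4.7]
width: 35.8
```

>>> move_arm(
  rows=[
    [0,0,-5,0,1],
    [0,0,-10,0,1],
    [0,0,-15,0,1],
    [0,0,-18,0,1],
    [0,0,-18,0,1],
  ],
)

```text
t: 9.82
ee_pos: [492.6, -176.1, 106.9]
orientation: [1.86, 0.61, -1.861]
ft_force: [-0.8, 0.7, -4.3]
width: 35.8
```

```bash
python3 snap.py w6;  python3 - <<'E'
from h import *
a=cv2.imread("pics/w6.png")[180:230,210:360]
cv2.imwrite("pics/w6c.png",cv2.resize(cv2.convertScaleAbs(a,alpha=1.3),None,fx=5,fy=5,interpolation=cv2.INTER_CUBIC))
E
```

```text
9.825 [ 492.6 -176.1  106.9] yaw -53.84 [-0.37  0.45  1.93  0.    0.77  0.57] [-0.8  0.7 -4.3] 35.78263342394667
```

View pics/w6c.png

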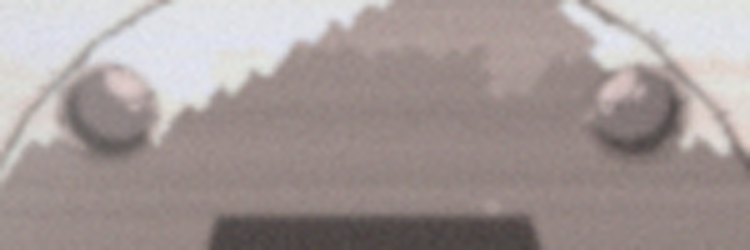

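>>> move_arm(
  rows=[
    [-0.2,0.2,-4,0,1],
    [-0.2,0.2,-8,0,1],
    [-0.2,0.2,-8,0,1],
  ],
)

```text
t: 10.25
ee_pos: [492.4, -175.9, 98.7]
orientation: [1.86, 0.61, -1.861]
ft_force: [-0.1, -0.2, -5.1]
width: 35.7
```

```bash
python3 snap.py w7;  python3 - <<'E'
from h import *
a=cv2.imread("pics/w7.png")[180:230,210:360]
cv2.imwrite("pics/w7c.png",cv2.resize(cv2.convertScaleAbs(a,alpha=1.3),None,fx=5,fy=5,interpolation=cv2.INTER_CUBIC))
E
```

```text
10.25 [ 492.4 -175.9   98.7] yaw -53.84 [-0.37  0.46  1.93  0.    0.75  0.57] [-0.1 -0.2 -5.1] 35.72354350253707
```

View pics/w7c.png

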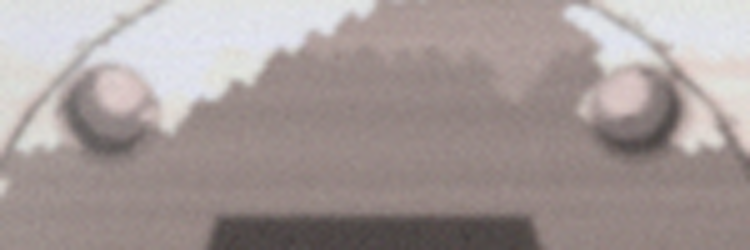

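>>> move_arm(
  rows=[
    [0,0,-1.5,0,1],
    [0,0,-3,0,1],
    [0,0,-3,0,1],
  ],
)

```text
t: 10.68
ee_pos: [492.4, -176.0, 95.8]
orientation: [1.86, 0.61, -1.861]
ft_force: [1.4, -0.0, -6.2]
width: 36.0
```

>>> move_arm(
  rows=[
    [0,0,-1,0,1],
    [0,0,-2,0,1],
    [0,0,-2,0,1],
  ],
)

```text
t: 11.05
ee_pos: [492.4, -176.0, 93.7]
orientation: [1.859, 0.61, -1.861]
ft_force: [-0.9, 0.1, -4.7]
width: 35.9
```

>>> move_arm(
  rows=[
    [0,0,-1,0,1],
    [0,0,-2,0,1],
    [0,0,-3,0,1],
    [0,0,-3,0,1],
  ],
)

```text
t: 11.55
ee_pos: [492.4, -176.0, 90.6]
orientation: [1.859, 0.61, -1.861]
ft_force: [0.3, -1.0, -4.0]
width: 35.8
```

>>> move_arm(
  rows=[
    [0,0,-1,0,1],
    [0,0,-2,0,1],
    [0,0,-3,0,1],
    [0,0,-4,0,1],
    [0,0,-4,0,1],
  ],
)

```text
t: 12.18
ee_pos: [492.3, -176.0, 86.5]
orientation: [1.859, 0.61, -1.862]
ft_force: [0.2, -0.1, -5.1]
width: 36.0
```

```bash
python3 snap.py w8;  python3 - <<'E'
from h import *
a=cv2.imread("pics/w8.png")[180:230,210:360]
cv2.imwrite("pics/w8c.png",cv2.resize(cv2.convertScaleAbs(a,alpha=1.3),None,fx=5,fy=5,interpolation=cv2.INTER_CUBIC))
E
```

```text
12.175 [ 492.3 -176.    86.5] yaw -53.84 [-0.37  0.48  1.94  0.    0.72  0.57] [ 0.2 -0.1 -5.1] 35.99524568324547
```

View pics/w8c.png

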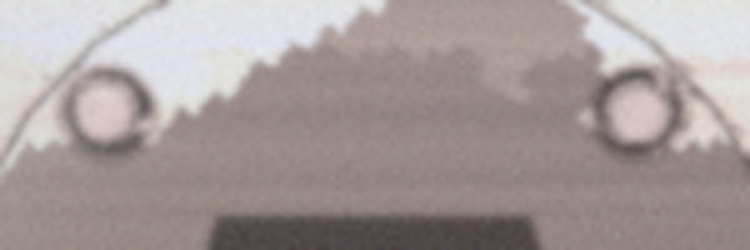

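>>> move_arm(
  rows=[
    [0,0,-0.7,0,1],
    [0,0,-1.4,0,1],
    [0,0,-1.8,0,1],
    [0,0,-1.8,0,1],
  ],
)

```text
t: 12.72
ee_pos: [492.3, -176.0, 84.7]
orientation: [1.859, 0.61, -1.862]
ft_force: [0.8, -0.2, -4.6]
width: 36.0
```

>>> move_arm(
  rows=[
    [0,0,-0.3,0,1],
    [0,0,-0.6,0,1],
    [0,0,-0.6,0,1],
  ],
)

```text
t: 13.1
ee_pos: [492.3, -176.0, 84.1]
orientation: [1.859, 0.61, -1.862]
ft_force: [-0.3, -0.1, -3.6]
width: 35.5
```

>>> move_arm(
  rows=[
    [0,0,-0.3,0,1],
    [0,0,-0.5,0,1],
    [0,0,-0.5,0,1],
  ],
)

```text
t: 13.48
ee_pos: [492.4, -175.9, 84.0]
orientation: [1.859, 0.61, -1.861]
ft_force: [-2.1, 2.5, 2.8]
width: 35.6
```

>>> move_arm(
  rows=[
    [0,0,0,0,-1],
    [0,0,0,0,-1],
    [0,0,0,0,-1],
    [0,0,0,0,-1],
    [0,0,0,0,-1],
  ],
)

```text
t: 14.1
ee_pos: [492.4, -176.0, 84.0]
orientation: [1.859, 0.61, -1.861]
ft_force: [-0.1, 0.0, -0.1]
width: 82.1
```

>>> move_arm(
  rows=[
    [0,0,50,0,-1],
    [0,0,100,0,-1],
    [0,0,150,0,-1],
    [0,0,150,0,-1],
    [0,0,150,0,-1],
  ],
)

```text
t: 14.72
ee_pos: [491.9, -175.8, 233.5]
orientation: [1.859, 0.61, -1.862]
ft_force: [-0.4, -0.6, -1.0]
width: 87.8
```

```bash
python3 snap.py w9;  python3 - <<'E'
from h import *
s=get_image("scene");cv2.imwrite("pics/s9.png",s)
a=cv2.resize(s[180:280,150:310],None,fx=4,fy=4,interpolation=cv2.INTER_CUBIC)
cv2.imwrite("pics/s9c.png",a)
E
```

```text
14.725 [ 491.9 -175.8  233.5] yaw -53.83 [-0.37  0.26  1.84  0.    1.04  0.57] [-0.4 -0.6 -1. ] 87.83598711239036
```

View pics/w9.png

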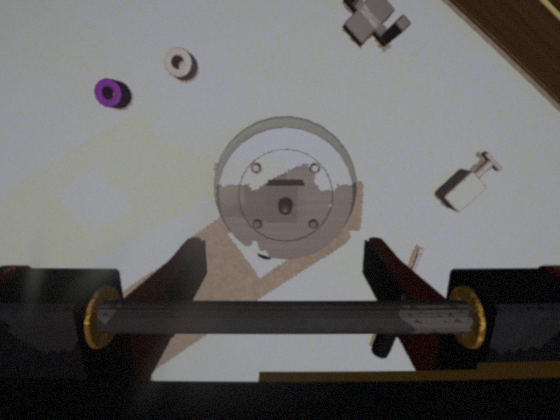

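View pics/s9c.png

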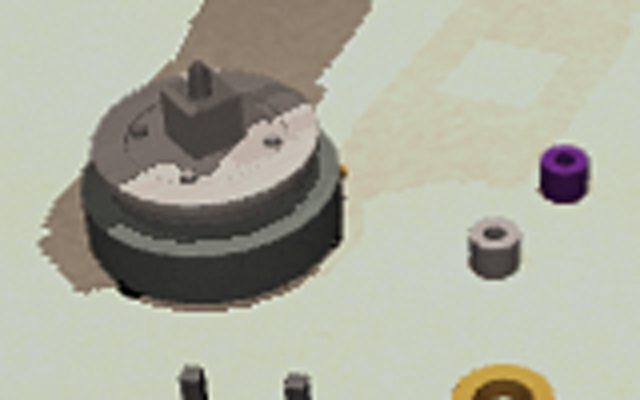

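>>> move_arm(
  rows=[
    [44,178,-30,0,-1],
    [44,178,-30,0,-1],
    [44,178,-30,0,-1],
    [44,178,-30,0,-1],
    [44,178,-30,0,-1],
    [44,178,-30,0,-1],
  ],
)

```text
t: 15.58
ee_pos: [535.0, 1.2, 202.2]
orientation: [1.858, 0.611, -1.866]
ft_force: [-0.2, -0.1, 0.5]
width: 87.7
```

```bash
python3 snap.py w10;  python3 - <<'E'
from h import *
a=cv2.imread("pics/w10.png")[130:280,190:390]
cv2.imwrite("pics/w10c.png",cv2.resize(a,None,fx=4,fy=4,interpolation=cv2.INTER_CUBIC))
E
```

```text
15.575 [535.    1.2 202.2] yaw -53.93 [-0.02  0.32  1.84  0.    0.98  0.92] [-0.2 -0.1  0.5] 87.72453488947916
```

View pics/w10.png

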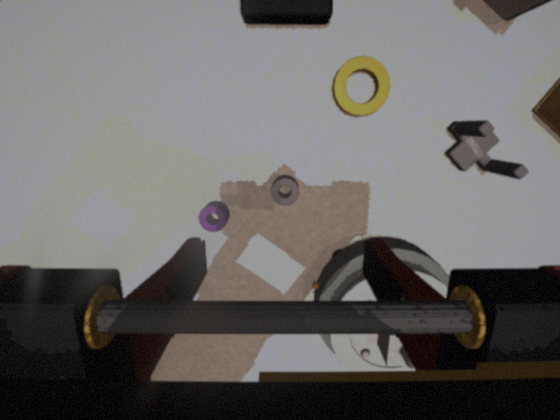

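View pics/w10c.png

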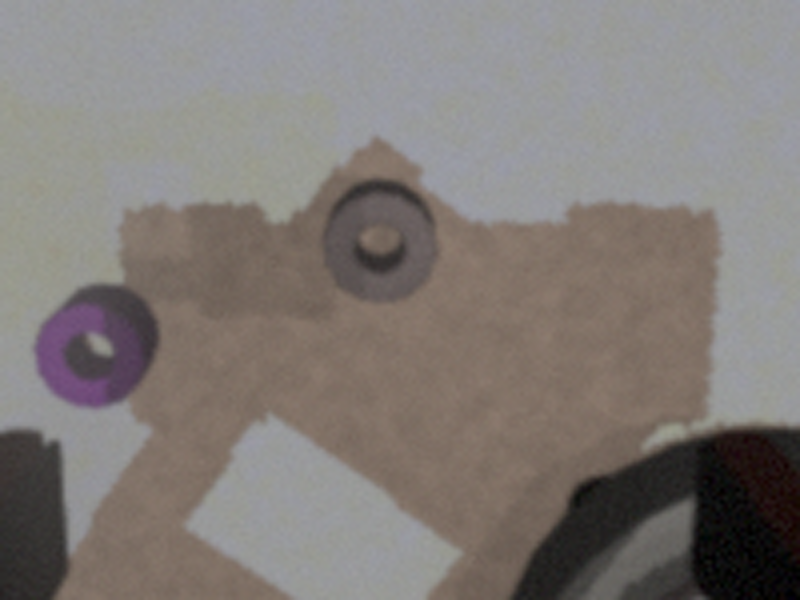

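```bash
python3 - <<'E'
from h import *;import pickle
o=pickle.load(open("w10.pkl","rb"));cw=cam("wrist",o)
f=lambda x,y:(np.array([x,y])+.5)/4-.5+[190,130]
print(onz(cw,[f(380,246),f(323,246),f(438,246),f(380,193),f(380,302)],26),o["ee_pos"])
print(tri([cam("top"),cam("scene"),cw],[(289.2,220.3),(273.6,238.5),f(380,244)]))
E
```

```text
[[536.32388137   1.77486207  26.        ]
 [527.08787201  14.38971057  26.        ]
 [545.71960398 -11.05365941  26.        ]
 [548.15935089  10.42667364  26.        ]
 [523.53235059  -7.57588667  26.        ]] [535.04196731   1.18882287 202.16129973]
(array([535.83702639,   1.82761989,  26.26992476]), [np.float64(0.6846693868727612), np.float64(0.5263541328358606), np.float64(1.011880653869617)])
```

>>> move_arm(
  rows=[
    [1.1,0.6,-60,0,-1],
    [1.1,0.6,-120,0,-1],
    [1.1,0.6,-170,0,-1],
    [1.1,0.6,-192,0,-1],
    [1.1,0.6,-194,0,-1],
    [1.1,0.6,-194,0,-1],
    [1.1,0.6,-194,0,-1],
  ],
)

```text
t: 16.5
ee_pos: [537.4, 1.4, 9.8]
orientation: [1.861, 0.609, -1.863]
ft_force: [0.5, 0.3, 0.7]
width: 87.9
```

>>> move_arm(
  rows=[
    [0,0,0,0,1],
    [0,0,0,0,1],
    [0,0,0,0,1],
    [0,0,0,0,1],
    [0,0,0,0,1],
    [0,0,0,0,1],
  ],
)

```text
t: 17.25
ee_pos: [537.2, 1.4, 9.7]
orientation: [1.861, 0.609, -1.864]
ft_force: [1.5, 0.0, 0.7]
width: 31.5
```

>>> move_arm(
  rows=[
    [0,0,30,0,1],
    [0,0,70,0,1],
    [0,0,110,0,1],
    [0,0,137,0,1],
    [0,0,137,0,1],
    [0,0,137,0,1],
  ],
)

```text
t: 18.0
ee_pos: [536.4, 1.4, 145.6]
orientation: [1.86, 0.61, -1.865]
ft_force: [-0.3, 0.3, -1.0]
width: 30.7
```

```bash
python3 snap.py w11
```

```text
18.0 [536.4   1.4 145.6] yaw -53.97 [-0.02  0.4   1.88  0.    0.86  0.92] [-0.3  0.3 -1. ] 30.749643114552885
```

View pics/w11.png

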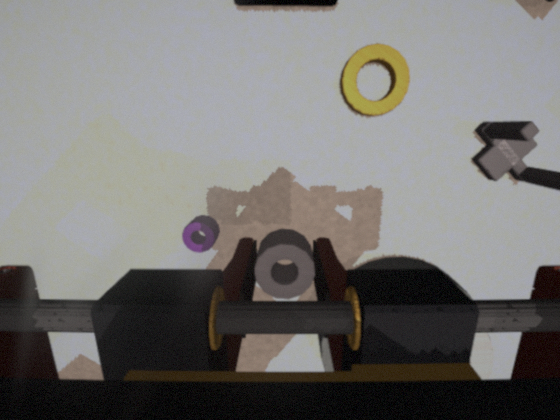

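```bash
python3 - <<'E'
from h import *;import pickle
print(ctrl.get_obs()["width"])
for n,px,dz in(("w5",(284.8,278),24.1),("w8",None,24.1),("w11",None,16.3)):
    o=pickle.load(open(n+".pkl","rb"));cw=cam("wrist",o);M=yaw(o)
    im=cv2.imread(f"pics/{n}.png",0)[245:300,255:315]
    if px is None or 1:
        g=cv2.GaussianBlur(im,(0,0),1)
        r=g[10:50,10:52]; r=g[8:46,18:44]
        for th in (0.4,0.5,0.6):
            T=r.min()+th*(np.percentile(r,95)-r.min());m=(g<T).astype(np.uint8)
            k,l,s,c=cv2.connectedComponentsWithStats(m)
            for i in range(1,k):
                if 60<s[i,4]<900 and s[i,3]<30: 
                    p=c[i]+[255,245];P=onz(cw,[p],o["ee_pos"][2]+dz)[0]-o["ee_pos"]
                    print(n,th,p.round(1),s[i,2:],"tool y,z",(M.T@P)[1:].round(2))
im=cv2.imread("pics/w11.png")[225:310,235:335]
cv2.imwrite("pics/w11c.png",cv2.resize(cv2.convertScaleAbs(im,alpha=1.5),None,fx=6,fy=6,interpolation=cv2.INTER_CUBIC))
E
```

```text
30.973828965522966
w5 0.4 [284.2 278.3] [ 28  24 530] tool y,z [ 0.81 -0.15]
w5 0.5 [284.2 278.3] [ 29  26 566] tool y,z [ 0.79 -0.15]
w5 0.6 [284.2 278.3] [ 30  26 608] tool y,z [ 0.8  -0.13]
w11 0.4 [260.6 250.8] [ 19  19 119] tool y,z [-10.93 -11.09]
w11 0.4 [308.5 251. ] [ 19  21 144] tool y,z [ 12.84 -11.09]
w11 0.4 [284.  273.1] [ 27  22 466] tool y,z [0.72 1.02]
w11 0.5 [260.8 250.9] [ 20  20 139] tool y,z [-10.82 -11.03]
w11 0.5 [308.4 251.6] [ 19  24 165] tool y,z [ 12.82 -10.75]
w11 0.5 [284.1 273.1] [ 29  23 514] tool y,z [0.73 1.02]
w11 0.6 [261.1 251.1] [ 21  21 163] tool y,z [-10.68 -10.93]
w11 0.6 [308.3 252.2] [ 20  27 192] tool y,z [ 12.77 -10.41]
w11 0.6 [284.  273.1] [ 29  24 549] tool y,z [0.71 1.02]
```

View pics/w11c.png

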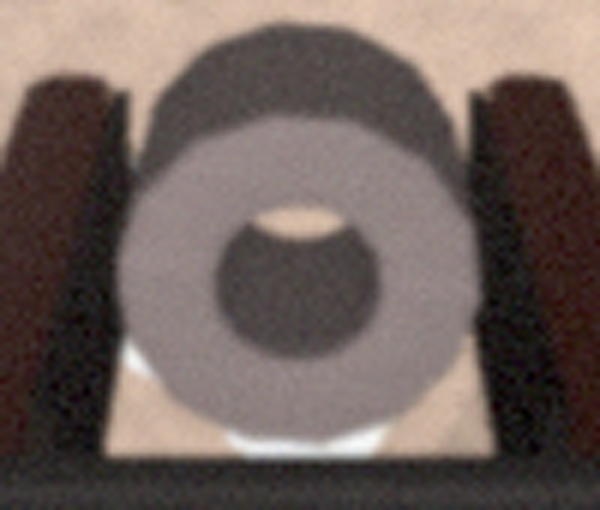

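>>> move_arm(
  rows=[
    [-12,-50,5,0,1],
    [-25,-100,5,0,1],
    [-37,-150,5,0,1],
    [-43.5,-177,5,0,1],
    [-43.5,-177,5,0,1],
    [-43.5,-177,5,0,1],
    [-43.5,-177,5,0,1],
  ],
)

```text
t: 18.92
ee_pos: [492.7, -174.4, 149.8]
orientation: [1.858, 0.612, -1.866]
ft_force: [0.4, -0.3, -1.5]
width: 30.9
```

```bash
python3 snap.py w12; python3 -c "
from h import *
im=cv2.imread('pics/w12.png')[200:320,200:370]
cv2.imwrite('pics/w12c.png',cv2.resize(cv2.convertScaleAbs(im,alpha=1.5),None,fx=4,fy=4,interpolation=cv2.INTER_CUBIC))"
```

```text
18.925 [ 492.7 -174.4  149.8] yaw -53.9 [-0.36  0.38  1.9   0.    0.86  0.58] [ 0.4 -0.3 -1.5] 30.880603894795456
```

View pics/w12c.png

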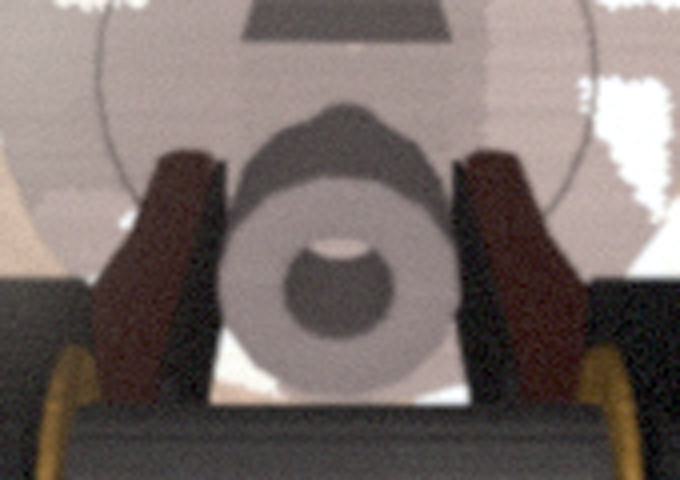

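>>> move_arm(
  rows=[
    [0.2,-1.2,-3,0,1],
    [0.2,-1.2,-7,0,1],
    [0.2,-1.2,-10,0,1],
    [0.2,-1.2,-10,0,1],
  ],
)

```text
t: 19.48
ee_pos: [492.7, -175.6, 139.6]
orientation: [1.857, 0.612, -1.867]
ft_force: [-0.2, -1.0, -1.8]
width: 30.8
```

>>> move_arm(
  rows=[
    [0,0,-1.5,0,1],
    [0,0,-3,0,1],
    [0,0,-4,0,1],
    [0,0,-4,0,1],
  ],
)

```text
t: 19.98
ee_pos: [492.7, -175.6, 135.5]
orientation: [1.857, 0.612, -1.867]
ft_force: [-0.5, -0.2, -0.2]
width: 31.1
```

Underside about 125.8 mm, in the cone, no force. Down further.

>>> move_arm(
  rows=[
    [0,0,-1.5,0,1],
    [0,0,-3,0,1],
    [0,0,-4.5,0,1],
    [0,0,-4.5,0,1],
  ],
)

```text
t: 20.48
ee_pos: [492.6, -175.6, 130.8]
orientation: [1.857, 0.612, -1.867]
ft_force: [0.3, -0.5, -0.4]
width: 30.7
```

>>> move_arm(
  rows=[
    [0,0,-2,0,1],
    [0,0,-4,0,1],
    [0,0,-6,0,1],
    [0,0,-6,0,1],
  ],
)

```text
t: 20.98
ee_pos: [492.5, -175.5, 124.7]
orientation: [1.857, 0.613, -1.867]
ft_force: [0.2, 1.1, 0.0]
width: 30.8
```

>>> move_arm(
  rows=[
    [0,0,-2,0,1],
    [0,0,-4,0,1],
    [0,0,-5.5,0,1],
    [0,0,-5.5,0,1],
  ],
)

```text
t: 21.48
ee_pos: [492.4, -175.5, 119.0]
orientation: [1.857, 0.613, -1.868]
ft_force: [0.5, -0.8, -2.1]
width: 30.6
```

>>> move_arm(
  rows=[
    [0,0,-0.5,0,1],
    [0,0,-1,0,1],
    [0,0,-1,0,1],
  ],
)

```text
t: 21.85
ee_pos: [492.4, -175.5, 118.0]
orientation: [1.857, 0.613, -1.868]
ft_force: [-0.0, 0.4, -0.3]
width: 30.5
```

>>> move_arm(
  rows=[
    [0,0,-0.3,0,1],
    [0,0,-0.6,0,1],
    [0,0,-0.6,0,1],
  ],
)

```text
t: 22.22
ee_pos: [492.4, -175.5, 117.7]
orientation: [1.857, 0.613, -1.868]
ft_force: [-2.0, 0.3, 4.3]
width: 31.1
```

Contact at the expected height (117.7 mm). Release and retreat.

>>> move_arm(
  rows=[
    [0,0,0,0,-1],
    [0,0,0,0,-1],
    [0,0,0,0,-1],
    [0,0,0,0,-1],
    [0,0,0,0,-1],
  ],
)

```text
t: 22.85
ee_pos: [492.4, -175.5, 117.7]
orientation: [1.857, 0.613, -1.868]
ft_force: [0.6, 0.1, 0.2]
width: 77.6
```

>>> move_arm(
  rows=[
    [0,0,40,0,-1],
    [0,0,90,0,-1],
    [0,0,130,0,-1],
    [0,0,130,0,-1],
    [0,0,130,0,-1],
  ],
)

```text
t: 23.48
ee_pos: [491.9, -175.3, 246.9]
orientation: [1.856, 0.613, -1.868]
ft_force: [-0.5, 0.0, 0.5]
width: 87.9
```

```bash
python3 snap.py w13; python3 - <<'E'
from h import *
s=get_image("scene");cv2.imwrite("pics/s13.png",s)
a=cv2.resize(s[170:280,150:310],None,fx=4,fy=4,interpolation=cv2.INTER_CUBIC)
b=cv2.resize(cv2.imread("pics/w13.png")[100:270,200:370],(440,440),interpolation=cv2.INTER_CUBIC)
cv2.imwrite("pics/s13c.png",a);cv2.imwrite("pics/w13c.png",b)
E
```

```text
23.475 [ 491.9 -175.3  246.9] yaw -53.89 [-0.37  0.25  1.83  0.    1.08  0.57] [-0.5  0.   0.5] 87.94272988527266
```

View pics/s13c.png

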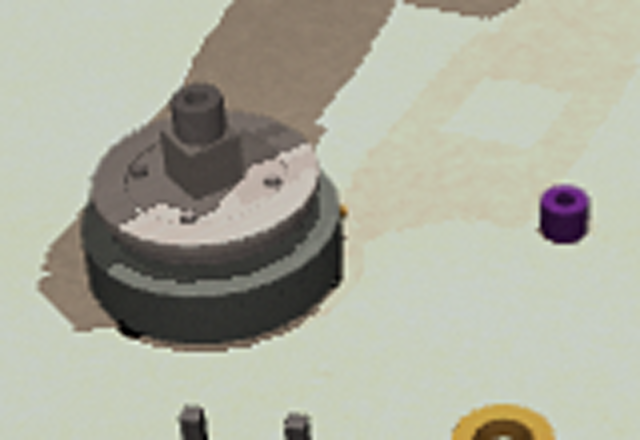

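View pics/w13c.png

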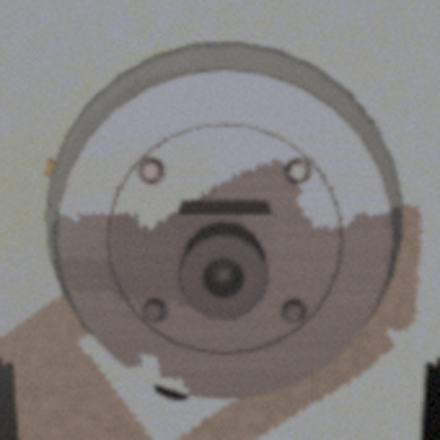

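View pics/s13.png

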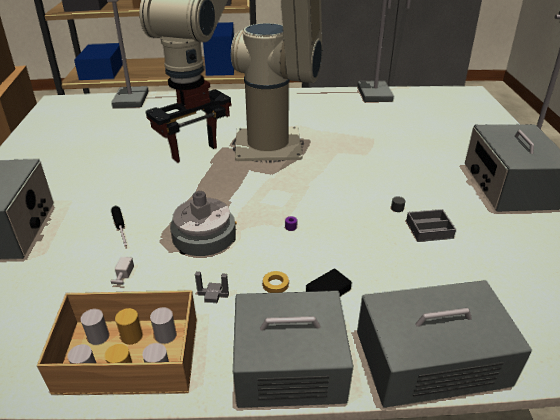

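All four studs stand in their holes. The collar sits on the boss with the spindle tip just inside its bore, at about (200,200) in the scene view. The other things are where they were.

```bash
python3 -c "
from workcell import ctrl
print(ctrl.close_job())"
```

```text
the job is handed in; nothing more can be done
None
```

The disc and the collar are both mounted on the apparatus, and the job was handed in at about 23.5 s of the 72 s allowed.

- **Disc:** I gripped it by the boss, turned it about 23° to match the studs, and lowered it over the spindle. It touched down at the height expected for lying flush. The wrist camera shows all four studs standing in their holes.
- **Collar:** I placed the grey steel collar, not the purple look-alike, on the boss. It made contact at the expected height. The spindle tip shows just inside its bore.
- **Forces:** In the readings I took after each move, the vertical force stayed below about 10 N at both touchdowns. I did not log forces within a move.
- **Final state:** The gripper is open, and the last scene picture shows it raised clear of everything and the other things where they were.

Some checks disagreed slightly:
- **Positions:** My camera measurements differed from each other by about 1 mm in places, and one early three-view fix of the spindle tip was off by about 3 mm. I settled the final centring with in-hand views and the side forces.
- **Grip width:** The gripper read about 31 mm on the 32 mm collar, with no sign of slipping.

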